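Clear the soap planer's bed and hold the dead-man lever

TASK

Using the scraper block, sweep all five soap trimmings off the planer's bed into the scrap tray at the bed's open end, without touching them with the gripper, and stand the scraper back upright on the bench. Only when the bed is clear, press the spring-loaded dead-man lever down to its middle position, where it is level, and finish while still holding it there; never push it right down to its stop, which trips it. Leave the soap bars, bowl and bottle where they are.

Things in the scene. Friction and masses are not known exactly. Their poses are not given: they have to be found in the camera images.
- planer: fixed soap planer, 170 (x) x 360 (y) mm, z up; origin at bench level below point bed. Its bed, top 45 mm above the bench, is a flat channel along y from y = -90 mm (open end, at the scrap tray) to y = +110 mm (white cutter head, 100 mm high, 70 mm long). The channel is 150 mm wide between fences 10 mm thick (x = 75 to 85 mm, both sides) that rise 12 mm above the bed
- bed (a point): point on the top of the planer's bed, midway between the fences, 45 mm above the bench; axes as the planer's. The bed reaches from y = -90 mm to y = +110 mm of this point
- tray (a point): centre of the inner floor of the scrap tray, 6 mm above the bench, 133 mm from point bed towards the planer's -y; axes as the planer's. Open-topped tray fixed to the bed's open end: inside 160 (x) x 86 (y) mm, outer walls up to 35 mm above the bench; the bed's end face is its +y wall
- chip0: soap trimming, a loose half cream, half reddish block 30 (its x) x 18 (its y) x 16 mm, 10 g; origin at the centre of its underside as it first lies on the bed. Starts at any yaw on the planer's bed, between 55 mm and -70 mm along the planer's y
- chip1: soap trimming, a loose half cream, half reddish block 30 (its x) x 18 (its y) x 16 mm, 10 g; origin at the centre of its underside as it first lies on the bed. Starts at any yaw on the planer's bed, between 55 mm and -70 mm along the planer's y
- chip2: soap trimming, a loose half cream, half reddish block 30 (its x) x 18 (its y) x 16 mm, 10 g; origin at the centre of its underside as it first lies on the bed. Starts at any yaw on the planer's bed, between 55 mm and -70 mm along the planer's y
- chip3: soap trimming, a loose half cream, half reddish block 30 (its x) x 18 (its y) x 16 mm, 10 g; origin at the centre of its underside as it first lies on the bed. Starts at any yaw on the planer's bed, between 55 mm and -70 mm along the planer's y
- chip4: soap trimming, a loose half cream, half reddish block 30 (its x) x 18 (its y) x 16 mm, 10 g; origin at the centre of its underside as it first lies on the bed. Starts at any yaw on the planer's bed, between 55 mm and -70 mm along the planer's y
- scraper: loose scraper block standing upright on the bench, about 0.2 kg: a white plastic foot 135 (its x) x 30 (its y) mm, 20 mm high, and on it a wooden grip 110 (x) x 22 (y) mm up to 80 mm above the underside. Origin at the centre of the underside, z up. Grip it from above across the 22 mm
- stand: fixed lever stand: dark base plate 240 (x) x 100 (y) x 12 mm; two grey cheeks near its +x end (x = 38 to 93 mm, y = -32 to 32 mm) up to 142 mm above the bench. Origin under the plate's centre, z up. The lever points from the cheeks towards -x, over the plate. Stand and scraper are left and right of the planer, either way round
- lever_hinge (a point): the lever's hinge axis (along the stand's y), 120 mm above the bench, at x = +60 mm of the stand's origin; axes as the stand's
- lever_pad (a point): centre of the top face of the black pad on the lever, 110 mm from the hinge along the lever and 8 mm above the lever's centre line; the pad is 56 (along the lever) x 36 mm, 16 mm thick, and moves with the lever. When the lever is level it lies 128 mm above the bench, 110 mm from the hinge towards the stand's -x
- lever (a joint): lever angle in rad: 0 at rest (lever points 0.32 rad above level), 0.32 level (the middle position), 0.64 at the lower stop. A spring returns it: pressing on the pad's centre takes about 3.5 N to start, 7.5 N at level and 11.5 N at the stop
- soap_a: bystander: loose soap bar 55 (x) x 85 (y) x 30 mm, origin at the centre of its underside
- soap_b: bystander: loose soap bar, the same
- bowl: bystander: loose steel bowl, 130 mm across, 60 mm high, origin under its centre
- bottle: bystander: loose white bottle, 64 mm across, 190 mm high, origin under its centre

How it is judged:
On the way, in this order (a step that is already met when the one before it is completed fails the run):
1. all five trimmings are in the scrap tray (x of chip0 in the frame of tray between -0.08 and 0.08 m and y of chip0 in the frame of tray between -0.05 and 0.05 m and z of each of chip0, chip1, chip2, chip3, chip4 in the frame of tray below 0.03 m and x of chip1 in the frame of tray between -0.08 and 0.08 m and y of chip1 in the frame of tray between -0.05 and 0.05 m and x of chip2 in the frame of tray between -0.08 and 0.08 m and y of chip2 in the frame of tray between -0.05 and 0.05 m and x of chip3 in the frame of tray between -0.08 and 0.08 m and y of chip3 in the frame of tray between -0.05 and 0.05 m and x of chip4 in the frame of tray between -0.08 and 0.08 m and y of chip4 in the frame of tray between -0.05 and 0.05 m), for 0.2 s.
2. the scraper stands upright on the bench, let go (height (world z) of scraper below 0.004 m and angle between scraper's own z axis and vertical below 0.15 rad and contact force between each of the arm, the fingers and scraper below 0.1 N), for 0.2 s.
At the end, for the whole second after the job is handed in: All five trimmings lie in the scrap tray; the scraper stands upright (within 0.15 rad) on the bench, let go; the robot still presses the lever with over 1 N and holds it still and level: 0.32 within 0.10 rad (pad height within about 11 mm). The program finishes while holding it (all of step 1 and all of step 2 and value of joint lever between 0.22 and 0.42 rad and velocity of joint lever between -0.05 and 0.05 rad/s and contact force between any of the fingers, the arm and stand above 1 N); the arm keeps its last pose, push and grip.
It fails at once if the gripper's fingers push a trimming (contact force between the fingers and chip0 above 0.5 N or contact force between the fingers and chip1 above 0.5 N or contact force between the fingers and chip2 above 0.5 N or contact force between the fingers and chip3 above 0.5 N or contact force between the fingers and chip4 above 0.5 N).
It fails at once if the lever is pressed (over 0.10 rad) before all trimmings are in the tray (value of joint lever above 0.1 rad and not ((x of chip0 in the frame of tray between -0.08 and 0.08 m and y of chip0 in the frame of tray between -0.05 and 0.05 m and z of chip0 in the frame of tray below 0.03 m) and (x of chip1 in the frame of tray between -0.08 and 0.08 m and y of chip1 in the frame of tray between -0.05 and 0.05 m and z of chip1 in the frame of tray below 0.03 m) and (x of chip2 in the frame of tray between -0.08 and 0.08 m and y of chip2 in the frame of tray between -0.05 and 0.05 m and z of chip2 in the frame of tray below 0.03 m) and (x of chip3 in the frame of tray between -0.08 and 0.08 m and y of chip3 in the frame of tray between -0.05 and 0.05 m and z of chip3 in the frame of tray below 0.03 m) and (x of chip4 in the frame of tray between -0.08 and 0.08 m and y of chip4 in the frame of tray between -0.05 and 0.05 m and z of chip4 in the frame of tray below 0.03 m))).
It fails at once if the lever is pushed down to its stop (over 0.58 rad) (value of joint lever above 0.58 rad).
It fails at once if a bystander is moved by more than 30 mm (distance of any of soap_a, soap_b, bowl, bottle from where it was at the start of the episode above 0.03 m).
It also fails if it takes over 72 s, if anything falls off the work surface, if the arm or the gripper's body presses on something with over 40 N, if the wrist force passes 120 N, or if a joint passes its speed limit or range.

ROBOT

A 7-joint arm with a two-finger parallel gripper is mounted at the origin on the work surface. World frame = base frame: x ahead of the robot, y to its left, z up, the work surface at z = 0. Lengths are in m, angles in rad, forces in N, time in s.
With the tool pointing down it reaches from about 0.4 to 0.85 m from the base axis. Payload 4.5 kg.
Tool frame: the origin (TCP) lies midway between the tips of the shut fingers; the grasp point (between the pads) lies 19 mm behind it; z points along the fingers, y is the line along which they close (so a half turn about z gives the same grasp; the last joint's range is limited). The gripper opens to 88 mm and grips with 3 to 60 N. Pads are 18 mm wide; open, the fingers measure 123 mm over their backs; the gripper's body (75 mm by 187 mm) begins 45 mm behind the grasp point.
Start: joints at [1.241, 0.689, -0.195, 1.565, 0.157, 0.902, -0.215], TCP at [0.222, -0.584, 0.239] pointing down, gripper open.
Joint ranges: [-3.01, 3.01], [-0.46, 2.08], [-1.47, 1.51], [0.13, 2.56], [-1, 4.14], [0.04, 2.09], [-2.66, 2.66]. Speed limits (rad/s): [2.57, 2.57, 3.14, 3.14, 3.14, 3.14, 3.14].

INTERFACE

Orientations are given as a unit quaternion [x, y, z, w].
In Python, from plant import r gives the robot as it stands.
- The arm moves only by the tool move_arm, never from a script. Its argument "targets" is a list that holds one entry, the list of rows, each a list of 7 numbers: the opening, from 0 (shut) to 1 (fully open), then the shift along the tool's x, y, z in mm, then the turn, a rotation vector about the tool's x, y, z in degrees. In form: [[[claw, dx, dy, dz, ax, ay, az], ...]]. A call has 1 to 10 rows; each row is the pose to reach, as a shift and turn from the pose commanded when the call began, along the tool's axes at that moment; what a row does not reach only later rows make up. A row lasts 1/8 s, in which the tool goes at most 62.5 mm and 10.7 degrees, less where a joint would pass 70% of its speed; a pose out of reach is approached as far as the arm can. A call with a gripper value outside its range is refused whole. The fingers move at their own pace and stop on an object; "newtons" is the grip in N (left out, the last holds). Time passes only in rows, so rows that repeat a pose let the fingers close. It gives the time, the measured TCP pose, the force, the opening and the grip force at its end, in the units of the state.
- r.get_state(): the state, without advancing time (a new reading comes with each control period).
- r.snapshot(name): name is "scene" or "top" or "wrist"; returns the picture (420x560x3 uint8, red, green, blue); there is no depth.
- r.camera_info(name): a dict with "fx", "fy", "cx", "cy" (pixels), "R" (3x3) and "t" (3): a world point X has camera coordinates R X + t. Camera axes: x right, y down, z forward; pixel columns grow to the right and rows downward; lengths in m; the calibration is good to about 2 mm. A picture is of the moment at which its call begins: read the wrist's pose just before it. camera_info takes no time and is no camera call; for the wrist camera it gives the pose at the moment of the call.
- r.finish_job(): hands the job in; it is judged then, once.
The state is a dict: "clock": time; "q": joint angles; "qd": joint speeds; "joint_torque": joint torques, N m; "tool_pos": TCP position; "eef_rot": TCP orientation; "contact_force": force on the tool from outside, world axes, zero at the start; "moment": the same for the moment, N m; "opening": opening from 0.0 (shut) to 1.0 (fully open); "finger_force": force on a finger pad.
Only numpy, scipy, OpenCV 4.12 (cv2) and the standard library are available. Lean on these libraries where they do the work, as an engineer would, in place of code of your own. Each camera call takes 0.05 s, during which the arm holds its last target. There are 200 camera calls.

## Working session

There is one attempt and no reset: what is moved stays moved. The work goes in short steps, Python scripts to look and compute and a tool call to move; the robot and the scene stay as the last step left them, time stands still between calls to the robot, and variables do not carry over. Pictures are saved under pics/ and viewed, at most 13 in all, crops included, and the job is handed in when it is done.

Besides the shell and the picture viewer there is one more tool, called after "Emit:" by a JSON object that holds its "api" and its "payload", one argument or row to a line. move_arm: Moves the arm, as the interface text tells. Its arguments: {"type":"object","properties":{"targets":{"type":"array","items":{"type":"array","items":{"type":"array","items":{"type":"number"}}}},"newtons":{"type":"number"}},"required":["targets"]}

```bash
mkdir -p pics; python3 - <<'E'
from plant import r
import cv2,numpy as np
s=r.get_state();print(s)
for n in("scene","top"):
    cv2.imwrite(f"pics/{n}0.png",r.snapshot(n)[:,:,::-1]);i=r.camera_info(n);print(n,i)
E
```

```text
{'clock': 0.0, 'q': array([ 1.24079459,  0.68996549, -0.19452266,  1.56631216,  0.15733145,
        0.90248648, -0.21507047]), 'qd': array([ 0.00085222,  0.00018545, -0.00067412,  0.00051161,  0.00019366,
        0.00052798,  0.00107061]), 'joint_torque': array([ 1.02643968e-03, -5.27557504e+01, -1.26646042e+00, -1.53425574e+01,
       -5.26806805e-02,  6.71258909e-03,  1.89856123e-04]), 'tool_pos': array([ 0.22212855, -0.58354251,  0.23793028]), 'eef_rot': array([ 9.83488893e-01,  1.80966322e-01, -2.32314619e-04, -8.57187611e-04]), 'contact_force': array([ 0.0058232 , -0.11843416,  0.50944613]), 'moment': array([-0.01952497,  0.01134001,  0.0049945 ]), 'finger_force': 0.0, 'opening': 0.9980147216562139}
scene {'fx': 456.20155233791985, 'fy': 456.20155233791985, 'cx': 277.2198905347431, 'cy': 210.96596851243063, 'R': array([[-0.90119383,  0.43323377,  0.01257729],
       [ 0.24028615,  0.5235628 , -0.8174011 ],
       [-0.36071076, -0.73361468, -0.57593164]]), 't': array([ 0.58085241, -0.06039705,  1.50577411])}
top {'fx': 473.5297257040501, 'fy': 473.5297257040501, 'cx': 273.37773641904016, 'cy': 206.46487006754327, 'R': array([[-1.03998388e-02, -9.99944706e-01, -1.55818949e-03],
       [-9.78528728e-01,  1.04978638e-02, -2.05842958e-01],
       [ 2.05847934e-01, -6.16000397e-04, -9.78583797e-01]]), 't': array([0.01968928, 0.65474783, 1.0576952 ])}
```

View pics/top0.png

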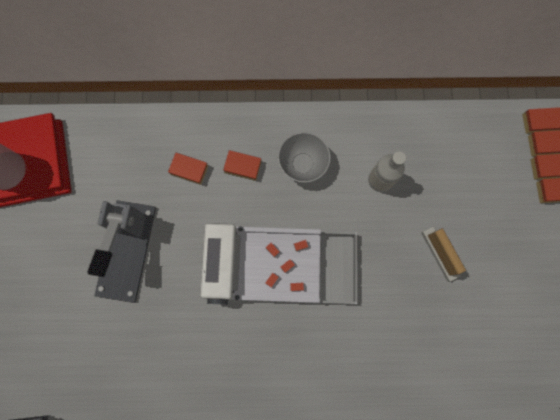

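View pics/scene0.png

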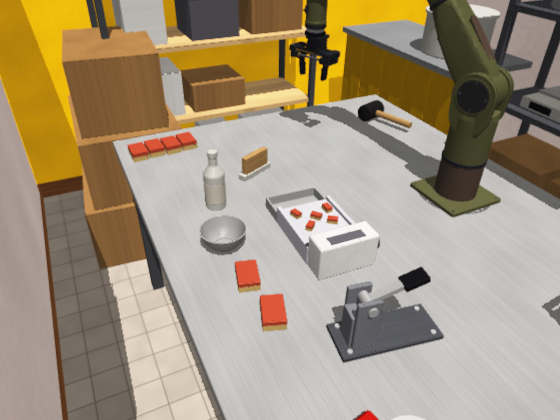

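The top view shows the planer at about (280,265) with its tray on the right. The scraper is at (444,254), the stand is on the left at (125,250) with its pad at (100,262), and the five chips lie at (273,250), (302,246), (288,267), (273,281) and (297,287).

```bash
cat > h.py <<'E'
import numpy as np,cv2
from plant import r
from scipy.spatial.transform import Rotation as Ro
def ray(n,uv,z,ci=None):
    i=ci or r.camera_info(n);R=np.array(i["R"]);t=np.array(i["t"])
    uv=np.atleast_2d(np.array(uv,float));d=np.c_[(uv[:,0]-i["cx"])/i["fx"],(uv[:,1]-i["cy"])/i["fy"],np.ones(len(uv))]@R
    c=-R.T@t
    return c+d*((z-c[2])/d[:,2])[:,None]
def proj(n,X,ci=None):
    i=ci or r.camera_info(n);p=np.atleast_2d(X)@np.array(i["R"]).T+i["t"];return np.c_[p[:,0]/p[:,2]*i["fx"]+i["cx"],p[:,1]/p[:,2]*i["fy"]+i["cy"]]
E
python3 - <<'E'
from h import *
np.set_printoptions(precision=4,suppress=True)
im=cv2.imread("pics/top0.png");hsv=cv2.cvtColor(im,cv2.COLOR_BGR2HSV)
def blobs(m,box,z,amin=20):
    x0,y0,x1,y1=box;k=np.zeros_like(m);k[y0:y1,x0:x1]=m[y0:y1,x0:x1]
    for c in cv2.findContours(k,cv2.RETR_EXTERNAL,cv2.CHAIN_APPROX_NONE)[0]:
        if cv2.contourArea(c)<amin: continue
        w=ray("top",c[:,0,:],z)[:,:2].astype(np.float32);q=cv2.minAreaRect(w*1000);print(np.array(cv2.boxPoints(q)).round(0).tolist(),np.round(q[0]),np.round(q[1]),round(q[2],1),cv2.contourArea(c))
red=cv2.inRange(hsv,(0,120,90),(10,255,255))|cv2.inRange(hsv,(170,120,90),(180,255,255))
print("chips");blobs(red,(240,230,330,305),.061)
print("wood");blobs(cv2.inRange(hsv,(8,90,60),(30,255,255)),(410,215,480,290),.08)
print("pad");blobs(cv2.inRange(im,(0,0,0),(22,22,22)),(80,240,118,285),.155)
print("soaps");blobs(red,(160,140,270,190),.03)
print(im[270,250],im[265,230],im[250,130],im[265,100],im[200,50+100],im[270,430:446].mean(1))
w=cv2.resize(im[180:320,60:490],None,fx=1.86,fy=1.86,interpolation=cv2.INTER_CUBIC)
a=cv2.resize(im[210:320,190:370],None,fx=4.4,fy=4.4,interpolation=cv2.INTER_CUBIC)
cv2.imwrite("pics/crop_p.png",a)
b=np.hstack([cv2.resize(im[190:310,80:165],None,fx=4.5,fy=4.5,interpolation=cv2.INTER_CUBIC),cv2.resize(im[190:310,405:490],None,fx=4.5,fy=4.5,interpolation=cv2.INTER_CUBIC)])
cv2.imwrite("pics/crop_s.png",b)
E
```

```text
chips
[[457.0, -26.0], [460.0, -53.0], [475.0, -51.0], [473.0, -25.0]] [466. -39.] [15. 27.] 5.0 60.0
[[468.0, 21.0], [489.0, 4.0], [499.0, 16.0], [477.0, 33.0]] [483.  19.] [15. 27.] 52.3 65.0
[[501.0, -12.0], [518.0, -34.0], [530.0, -24.0], [513.0, -2.0]] [516. -18.] [16. 28.] 37.8 64.0
[[539.0, 11.0], [550.0, 1.0], [570.0, 20.0], [559.0, 31.0]] [554.  16.] [28. 15.] 44.4 65.0
[[551.0, -39.0], [560.0, -66.0], [575.0, -61.0], [566.0, -35.0]] [563. -50.] [16. 28.] 17.9 65.5
wood
[[483.0, -391.0], [499.0, -425.0], [597.0, -379.0], [581.0, -345.0]] [ 540. -385.] [108.  38.] 24.7 691.5
pad
soaps
[[725.0, 197.0], [776.0, 179.0], [805.0, 258.0], [753.0, 276.0]] [765. 228.] [84. 54.] 70.4 658.5
[[734.0, 57.0], [787.0, 43.0], [809.0, 124.0], [756.0, 138.0]] [772.  90.] [84. 55.] 74.9 654.5
[160 157 161] [161 168 169] [74 71 72] [20 18 25] [121 127 126] [120.3333 119.3333 119.6667 121.3333 117.3333 122.3333 118.     120.3333
 118.     119.     115.3333 101.3333  92.      99.3333 122.     125.3333]
```

View pics/crop_p.png

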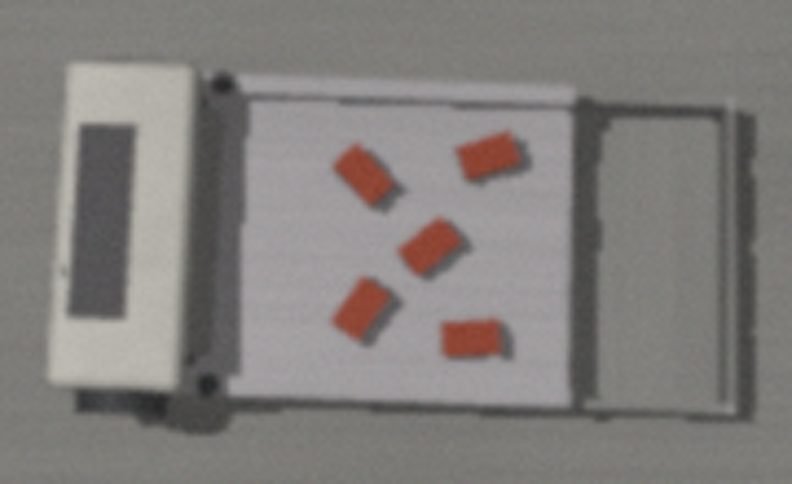

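View pics/crop_s.png

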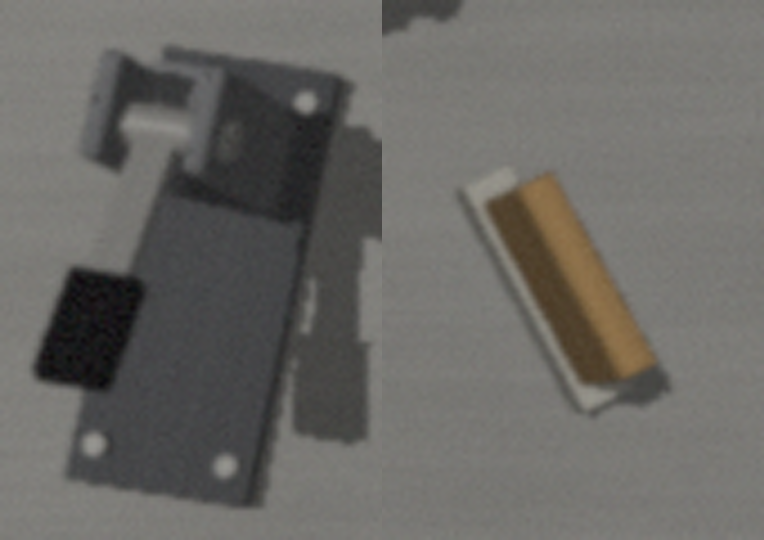

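```bash
python3 - <<'E'
from h import *
np.set_printoptions(precision=4,suppress=True)
P=lambda l:np.array(l)/4.4+[189.9,209.9]
S=lambda l,o:np.array(l)/4.5+[o,189.9]
print("head",ray("top",P([(70,63),(195,67),(180,388),(50,382)]),.1))
print("fence outer/inner upper",ray("top",P([(245,75),(575,88)]),.057),"bed edge",ray("top",P([(576,105),(572,405)]),.045))
print("tray far wall",ray("top",P([(735,97),(732,412)]),.035))
print("griptop",ray("top",S([(518-382.5,183),(552-382.5,172),(655-382.5,360),(617-382.5,378)],404.9),.08))
print("foot",ray("top",S([(460-382.5,188),(512-382.5,168),(588-382.5,413)],404.9),.02))
print("foot bottom",ray("top",S([(460-382.5,190),(588-382.5,416)],404.9),.0))
print("plate",ray("top",S([(348,78),(258,505),(65,480)],79.9),.012))
print("screws",ray("top",S([(305,102),(225,466),(93,444)],79.9),.012))
print("pad",ray("top",S([(75,268),(148,285),(110,390),(35,378)],79.9),.16))
print("cam",-r.camera_info("top")["R"].T@r.camera_info("top")["t"])
s=r.get_state();print(Ro.from_quat(s["eef_rot"]).as_matrix())
print(r.camera_info("wrist"))
E
```

```text
head [[0.6083 0.168  0.1   ]
 [0.6055 0.1029 0.1   ]
 [0.4415 0.1094 0.1   ]
 [0.4452 0.175  0.1   ]]
fence outer/inner upper [[ 0.6082  0.0794  0.057 ]
 [ 0.5991 -0.0988  0.057 ]] bed edge [[ 0.5917 -0.1003  0.045 ]
 [ 0.4315 -0.0932  0.045 ]]
tray far wall [[ 0.5967 -0.1889  0.035 ]
 [ 0.427  -0.1794  0.035 ]]
griptop [[ 0.5911 -0.3625  0.08  ]
 [ 0.5967 -0.3806  0.08  ]
 [ 0.4995 -0.4247  0.08  ]
 [ 0.4907 -0.4046  0.08  ]]
foot [[ 0.5979 -0.3514  0.02  ]
 [ 0.6087 -0.3806  0.02  ]
 [ 0.476  -0.4105  0.02  ]]
foot bottom [[ 0.5999 -0.3577  0.    ]
 [ 0.4754 -0.4178  0.    ]]
plate [[0.6679 0.303  0.012 ]
 [0.4358 0.3416 0.012 ]
 [0.45   0.4454 0.012 ]]
screws [[0.6545 0.3262 0.012 ]
 [0.4565 0.3603 0.012 ]
 [0.4688 0.4317 0.012 ]]
pad [[0.5457 0.3921 0.16  ]
 [0.5372 0.3569 0.16  ]
 [0.488  0.3718 0.16  ]
 [0.4939 0.4075 0.16  ]]
cam [0.4232 0.0135 1.1698]
[[ 0.9345  0.3559 -0.0007]
 [ 0.3559 -0.9345  0.0014]
 [-0.0001 -0.0015 -1.    ]]
{'fx': 310.0453289378302, 'fy': 310.0453289378302, 'cx': 279.27210938220924, 'cy': 206.37480282570428, 'R': array([[ 0.3564, -0.9343, -0.0021],
       [-0.8939, -0.3416,  0.2904],
       [-0.272 , -0.1016, -0.9569]]), 't': array([-0.6233, -0.0402,  0.3907])}
```

The planer is at bed (0.5175, -0.0065) with yaw about -3°, and the scraper is at (0.544, -0.394) with yaw about 25°. The measured sizes agree with those given. Next I move above the scraper.

Emit:
{"api": "move_arm", "payload": {
  "targets": [
    [[1,55,-10,0,0,0,0],[1,110,-20,20,0,0,-1],[1,165,-30,40,0,0,-2],[1,220,-40,50,0,0,-3],[1,275,-50,60,0,0,-4],[1,330,-60,70,0,0,-4],[1,368,-63,80,0,0,-4],[1,368,-63,88,0,0,-4],[1,368,-63,88,0,0,-4]]
  ],
  "newtons": 25
}}

```text
clock: 1.23
tool_pos: [0.5421, -0.3948, 0.1495]
eef_rot: [0.977, 0.215, -0.002, -0.0]
contact_force: [-0.5, -0.0, 1.1]
opening: 1.001
finger_force: 0.0
```

```bash
python3 - <<'E'
from h import *
np.set_printoptions(precision=4,suppress=True)
s=r.get_state();ci=r.camera_info("wrist");im=r.snapshot("wrist");cv2.imwrite("pics/w1.png",im[:,:,::-1])
M=Ro.from_quat(s["eef_rot"]).as_matrix();print(s["tool_pos"],np.degrees(np.arctan2(M[1,0],M[0,0])))
hsv=cv2.cvtColor(im,cv2.COLOR_RGB2HSV)
m=cv2.inRange(hsv,(8,90,110),(30,255,255))
for c in cv2.findContours(m,0,2)[0]:
    if cv2.contourArea(c)>400:
        q=cv2.minAreaRect(ray("wrist",c[:,0],.08,ci)[:,:2].astype(np.float32)*1000);print(q,cv2.boundingRect(c))
E
```

```text
[ 0.5421 -0.3948  0.1495] 24.79985809704822
((561.6781005859375, -385.055419921875), (70.5654296875, 20.654081344604492), 24.550264358520508) (265, 140, 30, 97)
```

View pics/w1.png

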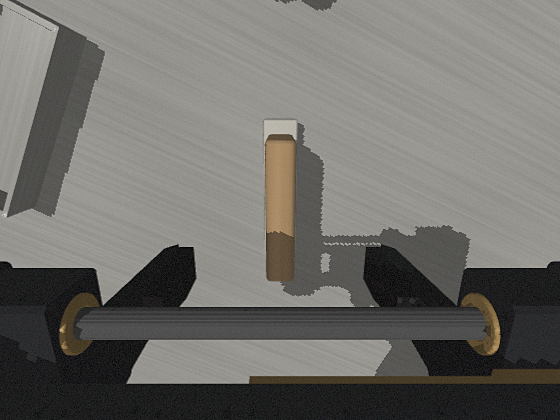

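The wrist view shows the grip centred between the fingers at about (280,210), aligned to within 0.3°. Next I descend and grip.

Emit:
{"api": "move_arm", "payload": {
  "targets": [
    [[1,2,-1,45,0,0,0],[1,2,-1,85,0,0,0],[1,2,-1,111,0,0,0],[1,2,-1,111,0,0,0],[0,2,-1,111,0,0,0],[0,2,-1,111,0,0,0],[0,2,-1,111,0,0,0],[0,2,-1,111,0,0,0],[0,2,-1,111,0,0,0],[0,2,-1,111,0,0,0]]
  ],
  "newtons": 30
}}

```text
clock: 2.52
tool_pos: [0.5453, -0.3925, 0.0397]
eef_rot: [0.977, 0.215, 0.0, 0.0]
contact_force: [0.6, 0.9, -0.4]
opening: 0.341
finger_force: 0.0
```

```bash
python3 - <<'E'
from h import *
s=r.get_state();M=Ro.from_quat(s["eef_rot"]).as_matrix();print(s,"\n",M)
E
```

```text
{'clock': 2.525, 'q': array([ 0.61951021,  1.00324269, -0.12491924,  1.53241712,  0.18256886,
        0.61732205, -0.73439345]), 'qd': array([ 7.65750917e-04,  5.63297595e-05,  1.40263238e-05, -6.07033238e-04,
       -4.83956284e-04, -4.90274617e-04, -1.01188646e-03]), 'joint_torque': array([ 4.00881545e-03, -6.10162139e+01, -5.08041009e-01, -1.13343546e+01,
       -3.19479173e-02, -3.95262858e-02, -1.20533364e-04]), 'tool_pos': array([ 0.54534442, -0.39250211,  0.03972998]), 'eef_rot': array([9.76578296e-01, 2.15162335e-01, 6.32820176e-06, 2.99415098e-05]), 'contact_force': array([ 0.58057644,  0.87646645, -0.41073907]), 'moment': array([0.0030142 , 0.06005957, 0.03526426]), 'finger_force': 0.0, 'opening': 0.34103101130655594} 
 [[ 9.07410339e-01  4.20245733e-01  2.52445393e-05]
 [ 4.20245733e-01 -9.07410337e-01 -5.57572759e-05]
 [-5.24601312e-07  6.12036385e-05 -9.99999998e-01]]
```

Emit:
{"api": "move_arm", "payload": {
  "targets": [
    [[0,0,0,0,0,0,0],[0,0,0,0,0,0,0],[0,0,0,0,0,0,0],[0,0,0,0,0,0,0],[0,0,0,-20,0,0,0],[0,0,0,-50,0,0,0],[0,0,0,-80,0,0,0],[0,0,0,-110,0,0,0],[0,0,0,-120,0,0,0],[0,0,0,-120,0,0,0]]
  ],
  "newtons": 30
}}

```text
clock: 3.78
tool_pos: [0.5454, -0.3926, 0.1605]
eef_rot: [0.977, 0.215, 0.0, 0.0]
contact_force: [0.2, -0.0, -1.8]
opening: 0.243
finger_force: 29.9
```

```bash
cat >> h.py <<'E'
def delta(pos,yaw):
    "tool-frame shift mm and az deg to bring a down-pointing tool to pos, tool-x yaw deg"
    s=r.get_state();M=Ro.from_quat(s["eef_rot"]).as_matrix();y=np.degrees(np.arctan2(M[1,0],M[0,0]))
    print("at",s["tool_pos"].round(4),"yaw",round(y,2),"tilt",M[:2,2].round(4),"op",round(s["opening"],3),"ff",s["finger_force"],"F",s["contact_force"].round(1))
    print("shift",(M.T@(np.array(pos)-s["tool_pos"])*1000).round(1),"az",round(-(yaw-y),1))
def planer(y,x=0): # world xy of planer-frame point
    a=np.radians(-3);c,s=np.cos(a),np.sin(a);return np.array([.5175,-.0065])+np.array([[c,-s],[s,c]])@[x,y]
E
python3 - <<'E'
from h import *
p=planer(.068);print(p);delta([*p,.16],-3)
print(planer(-.09))
E
```

```text
[0.52105885 0.06140681]
at [ 0.5454 -0.3926  0.1605] yaw 24.85 tilt [ 0.0009 -0.0006] op 0.243 ff 29.873557551763952 F [ 0.2 -0.  -1.8]
shift [ 1.686e+02 -4.222e+02  2.000e-01] az 27.8
[ 0.51278976 -0.09637666]
```

Emit:
{"api": "move_arm", "payload": {
  "targets": [
    [[0,10,-25,0,0,0,2],[0,27,-68,0,0,0,5],[0,45,-112,0,0,0,9],[0,64,-160,0,0,0,13],[0,84,-210,0,0,0,17],[0,104,-260,0,0,0,20],[0,124,-310,0,0,0,24],[0,144,-360,0,0,0,28],[0,160,-400,0,0,0,28],[0,169,-422,0,0,0,28]]
  ]
}}

```text
clock: 5.03
tool_pos: [0.52, 0.0647, 0.1585]
eef_rot: [1.0, -0.025, -0.001, -0.0]
contact_force: [-0.0, -0.6, -1.9]
opening: 0.248
finger_force: 29.9
```

```bash
python3 - <<'E'
from h import *
r.snapshot("top")
im=r.snapshot("top");ci=r.camera_info("wrist");w=r.snapshot("wrist")
p=planer(.068);delta([*p,.16],-3)
a=cv2.resize(im[205:325,190:370],(600,400),interpolation=cv2.INTER_CUBIC)
cv2.imwrite("pics/t2.png",np.vstack([a[:,:,::-1][:,:560]])); cv2.imwrite("pics/w2.png",w[:,:,::-1])
E
```

```text
at [0.5205 0.0627 0.1588] yaw -2.97 tilt [-0.0021 -0.0001] op 0.245 ff 29.873602113802917 F [ 0.2 -1.4 -2.2]
shift [ 0.6  1.3 -1.2] az 0.0
```

View pics/w2.png

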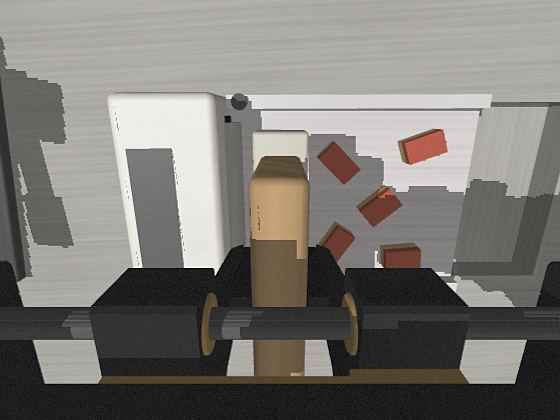

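The wrist view shows the scraper upright in the grip, its foot's far end at row 131, columns 252 to 308. The fence's inner edge is at row 109 or so, and the chips are clear of the foot, at columns 317 and up.

```bash
python3 - <<'E'
from h import *
np.set_printoptions(precision=4,suppress=True)
print("foot far",ray("wrist",[(253,131),(307,131)],.139))
g=cv2.imread("pics/w2.png",0).astype(int)
for c in (270,340,400,450,480): print(c,g[90:118,c].tolist())
print("fence inner",ray("wrist",[(270,108),(485,108)],.057),"fence outer", ray("wrist",[(240,95),(490,95)],.057))
print("head top edges",ray("wrist",[(110,95),(215,95)],.1))
print("bed end", ray("wrist",[(479,112),(453,274)],.045))
E
```

```text
foot far [[0.5869 0.0738 0.139 ]
 [0.5855 0.0457 0.139 ]]
270 [169, 172, 171, 168, 172, 225, 220, 218, 217, 217, 218, 220, 218, 218, 219, 219, 219, 222, 190, 102, 127, 227, 219, 217, 214, 213, 215, 214]
340 [170, 168, 166, 169, 183, 218, 214, 213, 214, 212, 214, 213, 212, 212, 214, 211, 213, 217, 191, 110, 124, 224, 210, 205, 204, 207, 212, 214]
400 [167, 166, 168, 172, 197, 215, 214, 211, 213, 213, 212, 212, 213, 212, 212, 215, 213, 217, 157, 108, 126, 220, 209, 206, 198, 204, 210, 211]
450 [170, 170, 170, 169, 192, 220, 215, 216, 215, 214, 212, 214, 214, 216, 214, 214, 215, 218, 166, 108, 120, 223, 212, 205, 203, 206, 209, 207]
480 [171, 170, 165, 167, 210, 214, 213, 214, 214, 214, 212, 214, 213, 214, 214, 212, 217, 217, 114, 91, 89, 82, 83, 84, 82, 95, 175, 169]
fence inner [[ 0.5988  0.0665  0.057 ]
 [ 0.5904 -0.0971  0.057 ]] fence outer [[ 0.6093  0.0885  0.057 ]
 [ 0.5996 -0.0996  0.057 ]]
head top edges [[0.6111 0.1643 0.1   ]
 [0.6078 0.0991 0.1   ]]
bed end [[ 0.5873 -0.1004  0.045 ]
 [ 0.4418 -0.0959  0.045 ]]
```

Emit:
{"api": "move_arm", "payload": {
  "targets": [
    [[0,4,1,0,0,0,0],[0,4,1,20,0,0,0],[0,4,1,40,0,0,0],[0,4,1,55,0,0,0],[0,4,1,65,0,0,0],[0,4,1,68,0,0,0],[0,4,1,68,0,0,0],[0,4,1,68,0,0,0]]
  ]
}}

```text
clock: 6.18
tool_pos: [0.5257, 0.0603, 0.0922]
eef_rot: [1.0, -0.027, 0.001, -0.0]
contact_force: [-0.7, 0.3, -1.8]
opening: 0.248
finger_force: 29.9
```

```bash
python3 - <<'E'
from h import *
ci=r.camera_info("wrist");w=r.snapshot("wrist");cv2.imwrite("pics/w3.png",w[:,:,::-1])
p=planer(-.09)+[.004,0];delta([*p,.086],-3)
E
```

```text
at [0.5257 0.0603 0.0922] yaw -3.15 tilt [0.0011 0.0001] op 0.243 ff 29.873651984817116 F [-0.  -0.5 -2.7]
shift [ -0.3 156.9   6.2] az -0.2
```

View pics/w3.png

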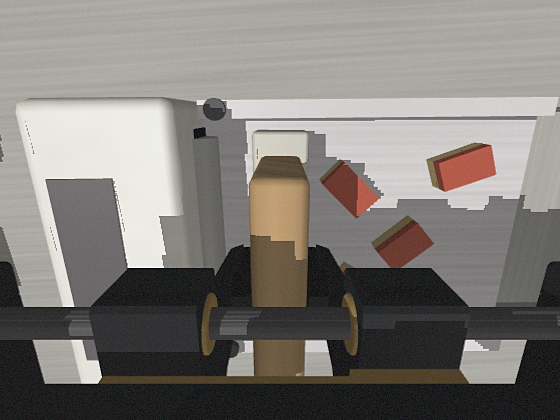

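The wrist view shows the foot between the fences, its far end at row 131 against the fence at row 119, and clear of the chips. Next I lower the last few millimetres and start the sweep.

Emit:
{"api": "move_arm", "payload": {
  "targets": [
    [[0,0,0,3,0,0,0],[0,0,0,6,0,0,0],[0,0,0,6,0,0,0],[0,0,5,6,0,0,0],[0,0,15,6,0,0,0],[0,0,27,6,0,0,0],[0,0,40,6,0,0,0],[0,0,53,6,0,0,0],[0,0,66,6,0,0,0],[0,0,80,6,0,0,0]]
  ]
}}

```text
clock: 7.48
tool_pos: [0.5209, -0.0205, 0.0857]
eef_rot: [1.0, -0.027, 0.0, -0.0]
contact_force: [-0.4, 0.0, -1.6]
opening: 0.25
finger_force: 29.9
```

```bash
python3 - <<'E'
from h import *
w=r.snapshot("top");cv2.imwrite("pics/t3.png",w[:,:,::-1])
p=planer(-.09)+[.004,0];delta([*p,.086],-3)
E
```

```text
at [ 0.5207 -0.0234  0.0858] yaw -3.34 tilt [ 0.     -0.0022] op 0.249 ff 29.873444492550334 F [ 0.2 -1.8 -2.5]
shift [ 0.4 73.1 -0. ] az -0.3
```

Emit:
{"api": "move_arm", "payload": {
  "targets": [
    [[0,0,13,0,0,0,0],[0,0,26,0,0,0,0],[0,0,39,0,0,0,0],[0,0,52,0,0,0,0],[0,0,64,0,0,0,0],[0,0,74,0,0,0,0],[0,0,82,0,0,0,0],[0,0,82,0,0,0,0],[0,0,82,0,0,0,0]]
  ]
}}

```text
clock: 8.65
tool_pos: [0.5165, -0.101, 0.0857]
eef_rot: [1.0, -0.027, 0.0, -0.0]
contact_force: [-0.5, 0.6, -1.8]
opening: 0.248
finger_force: 29.9
```

Emit:
{"api": "move_arm", "payload": {
  "targets": [
    [[0,0,0,-30,0,0,0],[0,0,0,-70,0,0,0],[0,0,0,-80,0,0,0],[0,0,50,-80,0,0,0],[0,0,100,-80,0,0,0],[0,0,150,-80,0,0,0],[0,0,200,-80,0,0,0],[0,0,250,-80,0,0,0],[0,0,285,-80,0,0,0],[0,0,285,-80,0,0,0]]
  ]
}}

```text
clock: 9.9
tool_pos: [0.4987, -0.3897, 0.1642]
eef_rot: [1.0, -0.03, -0.001, 0.001]
contact_force: [-0.5, 0.8, -1.3]
opening: 0.247
finger_force: 29.9
```

```bash
python3 - <<'E'
from h import *
w=r.snapshot("top");cv2.imwrite("pics/t4.png",cv2.resize(w[180:330,190:490],(800,400),interpolation=cv2.INTER_CUBIC)[:,:,::-1])
delta([.52,-.393,.0397],-3)
E
```

```text
at [ 0.4996 -0.3867  0.1642] yaw -3.28 tilt [-0.0018  0.0009] op 0.244 ff 29.87382751365658 F [ 0.4 -0.4 -2. ]
shift [ 21.    5.2 124.5] az -0.3
```

View pics/t4.png

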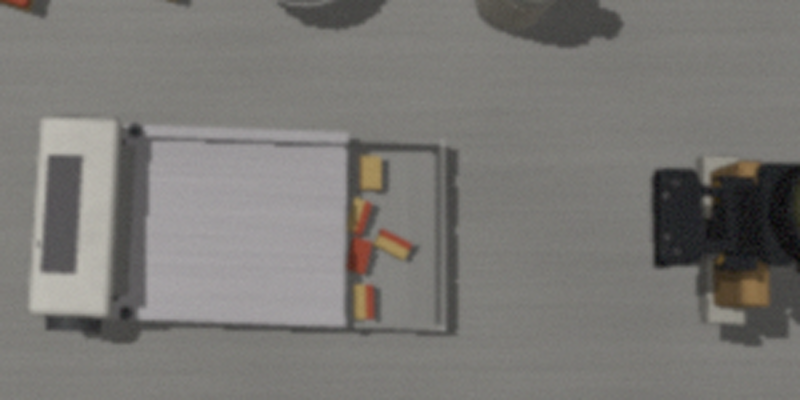

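The top view shows the bed clear and all five trimmings in the tray, at columns 350 to 415. Next I set the scraper down here on open bench.

Emit:
{"api": "move_arm", "payload": {
  "targets": [
    [[0,0,0,40,0,0,0],[0,0,0,80,0,0,0],[0,0,0,105,0,0,0],[0,0,0,116,0,0,0],[0,0,0,122,0,0,0],[0,0,0,124,0,0,0],[0,0,0,124,0,0,0],[0,0,0,124,0,0,0]]
  ]
}}

```text
clock: 10.95
tool_pos: [0.5011, -0.3864, 0.0425]
eef_rot: [1.0, -0.028, 0.001, 0.0]
contact_force: [-0.4, 1.0, -1.9]
opening: 0.249
finger_force: 29.9
```

Emit:
{"api": "move_arm", "payload": {
  "targets": [
    [[0,0,0,1,0,0,0],[0,0,0,2,0,0,0],[0,0,0,3,0,0,0],[0,0,0,3,0,0,0]]
  ]
}}

```text
clock: 11.45
tool_pos: [0.5008, -0.3863, 0.0396]
eef_rot: [1.0, -0.028, 0.0, 0.0]
contact_force: [-1.7, 1.9, 5.9]
opening: 0.246
finger_force: 29.9
```

Emit:
{"api": "move_arm", "payload": {
  "targets": [
    [[0.7,0,0,0,0,0,0],[0.7,0,0,0,0,0,0],[0.7,0,0,0,0,0,0],[0.7,0,0,0,0,0,0],[0.7,0,0,0,0,0,0],[0.7,0,0,-30,0,0,0],[0.7,0,0,-80,0,0,0],[0.7,0,0,-140,0,0,0],[0.7,0,0,-200,0,0,0],[0,0,0,-200,0,0,0]]
  ]
}}

```text
clock: 12.7
tool_pos: [0.5034, -0.3882, 0.2443]
eef_rot: [1.0, -0.028, 0.005, 0.003]
contact_force: [0.7, -0.8, -1.8]
opening: 0.611
finger_force: 0.0
```

```bash
python3 - <<'E'
from h import *
np.set_printoptions(precision=4,suppress=True)
w=r.snapshot("scene");cv2.imwrite("pics/s5.png",w[:,:,::-1])
# stand geometry from plate corners & screws & pad (top view)
pts=np.array([[.6679,.303],[.4358,.3416],[.45,.4454]])
xd=pts[0]-pts[1];print("plate x",np.linalg.norm(xd),np.degrees(np.arctan2(xd[1],xd[0])),"y",np.linalg.norm(pts[2]-pts[1]),"centre",(pts[0]+pts[2])/2)
sc=np.array([[.6545,.3262],[.4565,.3603],[.4688,.4317]]);d=sc[0]-sc[1];print("screws",np.degrees(np.arctan2(d[1],d[0])),(sc[0]+sc[2])/2)
delta([.5,0,.25],-3)
E
```

```text
plate x 0.2352878449899187 -9.442305516723886 y 0.10476678863074883 centre [0.559  0.3742]
screws -9.771747352020872 [0.5616 0.379 ]
at [ 0.5017 -0.3869  0.2411] yaw -3.16 tilt [ 0.0041 -0.0029] op 0.56 ff 0.0 F [-0.9  0.  -0.6]
shift [ -23.  -386.2  -10. ] az -0.2
```

View pics/s5.png

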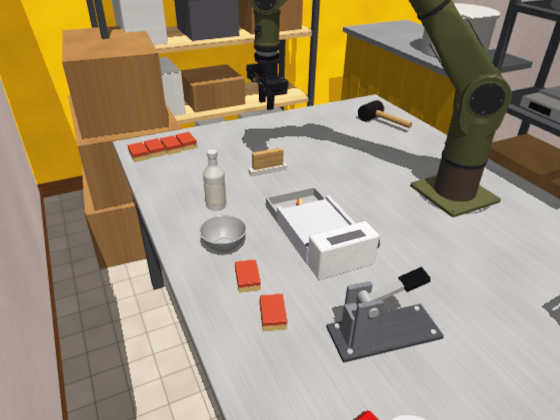

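The scene view shows the scraper standing upright at (267,160), with the bystanders undisturbed. The stand is centred at (0.5605, 0.377) with yaw -9.6°, which puts the pad at about (0.515, 0.385). Next I move above the pad with the fingers shut.

Emit:
{"api": "move_arm", "payload": {
  "targets": [
    [[0,-1,-25,0,0,0,0],[0,-3,-65,0,0,0,0],[0,-5,-110,0,0,0,1],[0,-7,-160,0,0,0,2],[0,-9,-210,0,0,0,3],[0,-11,-260,0,0,0,4],[0,-13,-310,0,0,0,5],[0,-15,-360,0,0,0,6],[0,-17,-410,0,0,0,6],[0,-18,-440,0,0,0,6]]
  ],
  "newtons": 20
}}

```text
clock: 14.0
tool_pos: [0.5054, 0.0571, 0.237]
eef_rot: [0.997, -0.078, -0.002, 0.0]
contact_force: [-0.3, -0.4, 0.2]
opening: 0.006
finger_force: 0.0
```

```bash
python3 - <<'E'
from h import *
delta([.5152,.3847,.215],-9.6)
E
```

```text
at [0.5054 0.0571 0.237 ] yaw -8.95 tilt [-0.0038  0.0002] op 0.006 ff 0.0 F [-0.3 -0.4  0.2]
shift [ -41.2 -325.1   22. ] az 0.6
```

Emit:
{"api": "move_arm", "payload": {
  "targets": [
    [[0,-6,-45,0,0,0,0],[0,-12,-90,0,0,0,0],[0,-18,-140,0,0,0,0],[0,-24,-190,0,0,0,0],[0,-30,-240,0,0,0,0],[0,-36,-285,5,0,0,0],[0,-40,-315,10,0,0,0],[0,-41,-325,20,0,0,0],[0,-41,-325,22,0,0,0]]
  ]
}}

```text
clock: 15.12
tool_pos: [0.5172, 0.3803, 0.2144]
eef_rot: [0.997, -0.08, -0.001, 0.002]
contact_force: [0.1, -1.1, 0.2]
opening: 0.006
finger_force: 0.0
```

```bash
python3 - <<'E'
from h import *
np.set_printoptions(precision=4,suppress=True)
delta([.5152,.3847,.128],-9.6)
ci=r.camera_info("wrist");w=r.snapshot("wrist");cv2.imwrite("pics/w6.png",w[:,:,::-1])
t=r.snapshot("top");a=cv2.resize(t[205:325,190:370],(600,400),interpolation=cv2.INTER_CUBIC);cv2.imwrite("pics/t6.png",a[:,:,::-1])
m=cv2.inRange(w,(0,0,0),(30,30,30))
print("TCP px in wrist",proj("wrist",[r.get_state()["tool_pos"]],ci),"pad centre pred",proj("wrist",[[.5192,.384,.162]],ci))
E
```

```text
at [0.5172 0.3803 0.2144] yaw -9.15 tilt [-0.003  -0.0033] op 0.006 ff 0.0 F [ 0.1 -1.1  0.2]
shift [-2.4 -4.4 86.4] az 0.5
TCP px in wrist [[282.8202 261.4556]] pad centre pred [[274.257  224.9056]]
```

View pics/w6.png

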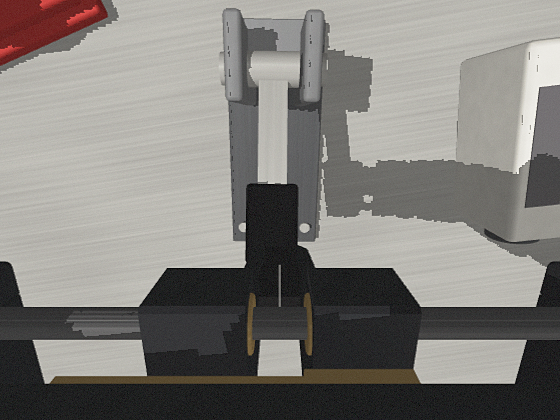

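The wrist view shows the lever pad at columns 247 to 298 with its hinge-side edge at row 184. It lies under the fingertips, as predicted. Next I press gradually.

Emit:
{"api": "move_arm", "payload": {
  "targets": [
    [[0,-2,-4,20,0,0,0],[0,-2,-4,40,0,0,0],[0,-2,-4,48,0,0,0],[0,-2,-4,54,0,0,0],[0,-2,-4,60,0,0,0],[0,-2,-4,66,0,0,0],[0,-2,-4,71,0,0,0],[0,-2,-4,76,0,0,0],[0,-2,-4,76,0,0,0]]
  ]
}}

```text
clock: 16.35
tool_pos: [0.5157, 0.3866, 0.1409]
eef_rot: [0.997, -0.079, -0.001, -0.0]
contact_force: [-3.5, -0.5, 7.0]
opening: 0.008
finger_force: 2.9
```

Emit:
{"api": "move_arm", "payload": {
  "targets": [
    [[0,0,0,4,0,0,0],[0,0,0,8,0,0,0],[0,0,0,12,0,0,0],[0,0,0,12,0,0,0],[0,0,0,12,0,0,0]]
  ]
}}

```text
clock: 16.98
tool_pos: [0.5147, 0.3869, 0.1292]
eef_rot: [0.997, -0.079, -0.002, -0.0]
contact_force: [-6.1, -0.4, 7.5]
opening: 0.004
finger_force: 3.7
```

```bash
python3 - <<'E'
from h import *
delta([.5152,.3847,.128],-9.6)
w=r.snapshot("scene");t=r.snapshot("top")
a=cv2.resize(w[230:370,310:470],None,fx=3,fy=3,interpolation=cv2.INTER_CUBIC);b=cv2.resize(t[215:315,250:370],(480,420),interpolation=cv2.INTER_CUBIC)[:,:310]
b=cv2.resize(t[225:310,290:370],(315,420),interpolation=cv2.INTER_CUBIC)
cv2.imwrite("pics/f.png",np.hstack([a,b])[:,:,::-1]);print(r.get_state()["clock"])
E
```

```text
at [0.5147 0.3869 0.1292] yaw -9.09 tilt [-0.0033  0.0007] op 0.004 ff 3.707631880970439 F [-6.1 -0.4  7.5]
shift [0.9 2.1 1.2] az 0.5
17.075
```

View pics/f.png

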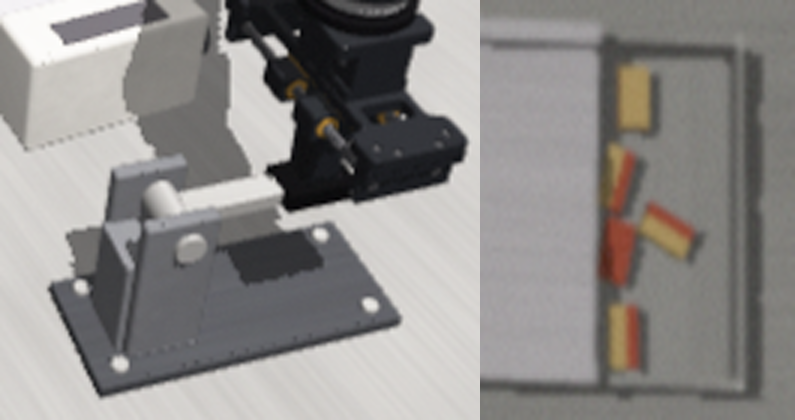

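The picture shows the lever level under the fingertips and all five trimmings in the tray. The 7.5 N push and the tip height of 129 mm both agree with the middle position. I hold briefly and then hand in.

Emit:
{"api": "move_arm", "payload": {
  "targets": [
    [[0,0,0,0,0,0,0],[0,0,0,0,0,0,0],[0,0,0,0,0,0,0],[0,0,0,0,0,0,0]]
  ]
}}

```text
clock: 17.58
tool_pos: [0.5147, 0.3869, 0.1293]
eef_rot: [0.997, -0.079, -0.002, -0.0]
contact_force: [-5.3, -1.3, 7.7]
opening: 0.007
finger_force: 3.7
```

```bash
python3 - <<'E'
from h import *
s=r.get_state();print(s["tool_pos"],s["contact_force"])
if abs(s["tool_pos"][2]-.128)<.004 and s["contact_force"][2]>4: print(r.finish_job())
E
```

```text
[0.51466779 0.38687884 0.12925269] [-5.34014694 -1.28780496  7.71789586]
the job is handed in; nothing more can be done
None
```

I handed the job in at about 17.6 s with all five trimmings in the tray, the scraper upright on the bench, and the lever held at its middle position (pad about 129 mm high, 7.7 N); no verdict came back.

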